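# Lock the sample carousel with its slide bar

### The job

Lock the sample carousel on the green station: push its red peg round with the fingertips until the yellow-lipped slot in the disc's rim faces the steel locking bar, and only then push the bar by its orange post along its channel, fully home against the bottom of the slot. Lift nothing (the bar must stay down in its channel), leave everything else standing where it is, and finish clear of it all.

Things in the scene. Friction and masses are not known exactly. Their poses are not given: they have to be found in the camera images.
- station: Fixed green housing with a dark flat deck 50 mm above the table, 210 mm (its x) by 360 mm (its y). Origin: on the carousel's vertical axis, at table height; it spans x -105..105, y -235..125 mm. On the deck an open-topped channel for the bar runs along its y, at x = 0, from y = -205 to -83 mm: two rails 10 mm high, 15 mm clear between, 31 mm over their outsides.
- carousel (a joint): Angle of the carousel, rad. 0 = its slot is lined up with the bar (points to the station's -y); positive = anticlockwise from above. Starts between -1.7 and -0.5, so turn it anticlockwise. It turns either way (-2.6 to 2.6) with slight friction, about 1 N at the peg, and stays where it is left.
- peg (a point): Mid-height of the red upright peg on the carousel: 62 mm from the axis, 12 mm across, standing 38 mm above the disc (top 102 mm above the table, this point 83 mm). Seen from above it is 240 degrees anticlockwise from the slot (150 degrees from the station's x axis when the carousel reads 0).
- slot (a point): Centre of the flat bottom (inner end) of the one slot in the rim of the carousel, a light blue disc 150 mm across, 12 mm thick, top 64 mm above the table, with six tube caps (8 mm high, within 38 mm of the axis). The slot has yellow lips, is 20 mm wide and 25 mm deep (75 to 50 mm from the axis), open above and below.
- bar_nose (a point): Foremost point of the steel locking bar's rounded nose, at half height (56 mm above the table). The bar is loose, 100 x 12 x 12 mm, about 0.16 kg, lies on the deck in the channel and slides along the station's +y towards the axis. The nose starts 88 to 108 mm from the axis and is 50 mm from it when fully home.
- bar_post (a point): Mid-height (78 mm above the table) of the orange upright post on the bar: 14 mm across, from 62 to 94 mm above the table, 88 mm behind the nose; push it from its outer side. Its y axis points along the bar to the nose.
- vial_mid (a point): Bystander, leave alone: small amber glass vial with white cap, 22 mm across, 42 mm high, on the station's deck; this point at its centre
- pot_mid (a point): Bystander, leave alone: small white pot with blue lid, 32 mm across, 35 mm high, on the station's deck; this point at its centre
- rack_mid (a point): Bystander, leave alone: steel rack of capped sample tubes, 100 x 170 mm, 100 mm high; this point at its centre
- spray_mid (a point): Bystander, leave alone: white spray bottle, 80 mm across, 204 mm high; this point at its centre
- beaker_mid (a point): Bystander, leave alone: clear beaker, 70 mm across, 85 mm high; this point at its centre
- tipbox_mid (a point): Bystander, leave alone: blue box with pale lid, 85 x 115 mm, 60 mm high; this point at its centre
- timer_mid (a point): Bystander, leave alone: white bench timer, 65 x 65 mm, 22 mm high; this point at its centre
Mind the look-alikes: they are no part of the job. Of the things shaped like the part that bears bar_nose, the bare steel one is meant.

How it is judged:
By the outcome, as a careful person would: the job done as asked, in the order asked, and still so for the second after the job is handed in, with the robot touching nothing.
It also fails if it takes over 51 s, if anything falls off the work surface, if the arm or the gripper's body presses on something with over 40 N, if the wrist force passes 120 N, or if a joint passes its speed limit or range.

### The arm

A 6-joint arm with a two-finger parallel gripper is mounted at the origin on the work surface. World frame = base frame: x ahead of the robot, y to its left, z up, the work surface at z = 0. Lengths are in m, angles in rad, forces in N, time in s.
With the tool pointing down it reaches from about 0.3 to 0.775 m from the base axis. Payload 14.6 kg.
Tool frame: the origin (TCP) lies at the very end of the fingers, on their centre line; the grasp point (between the pads) lies 19 mm behind it; y points along the fingers, z is the direction in which the jaws open and shut, and the axes are right-handed (so a half turn about y gives the same grasp; the last joint's range is limited). The gripper opens to 94 mm and grips with 3 to 60 N. Pads are 16 mm wide; open, the fingers measure 119 mm over their backs; the gripper's body (75 mm by 177 mm) begins 78 mm behind the grasp point.
Start: joints at [-1.209, 0.3, 1.521, -0, 1.321, -0.067], TCP at [0.229, -0.5, 0.205] pointing down, gripper open.
Joint ranges: [-3.03, 3.03], [-0.79, 2.21], [0.23, 2.52], [-1.04, 4.18], [0, 3.07], [-2.55, 2.55]. Speed limits (rad/s): [2.22, 2.22, 2.57, 3.14, 3.14, 3.14].

### API

Orientations are given as [roll, pitch, yaw] about the fixed x, y, z axes, in that order (R = Rz(yaw) Ry(pitch) Rx(roll)).
In Python, from station import get_obs, camera, job gives the robot as it stands.
- The arm moves only by the tool step_arm, never from a script. Its argument "targets" is a list of rows, each a list of 6 numbers: the shift along the tool's x, y, z in mm, then the turn, a rotation vector about the tool's x, y, z in degrees. In form: [[dx, dy, dz, rx, ry, rz], ...]. A call has 1 to 12 rows; each row shifts and turns the commanded pose from where the row before left it, along the tool's axes as they then stand; what a row does not reach is not made up. A row lasts 1/8 s, in which the tool goes at most 62.5 mm and 10.7 degrees, less where a joint would pass 70% of its speed; a pose out of reach is approached as far as the arm can. A call is refused whole if a number of a shift passes 62.5 or a number of a turn 10.7, either way. A call with a gripper value outside its range is refused whole. "gripper" is the opening, from -1 (shut) to 1 (fully open), set as the call begins (left out, the last holds). The fingers move at their own pace and stop on an object; "squeeze" is the grip in N (left out, the last holds). Time passes only in rows, so rows that do not move let the fingers close. It gives the time, the measured TCP pose, the force and the opening at its end, in the units of the state.
- get_obs(): the state, without advancing time (a new reading comes with each control period).
- camera(name): name is "scene" or "top"; returns a dict with "pixels" (420x560x3 uint8, red, green, blue), "intrinsics" (3x3 intrinsics, pixels), "k1" (the pictures are not rectified: a ray, as slopes to the right and down, at radius r is drawn at 1 + k1 r^2 times it, then the intrinsics apply), "R" (3x3) and "t" (3): a world point X has camera coordinates R X + t. Camera axes: x right, y down, z forward; pixel columns grow to the right and rows downward; lengths in m; the calibration is good to about 2 mm. A picture is of the moment at which its call begins. There is no depth.
- job.hand_in(): hands the job in, once; it reports no verdict.
The state is a dict: "time_s": time; "qpos": joint angles; "joint_vel": joint speeds; "tau": joint torques, N m; "ee_pos": TCP position; "eef_rot": TCP orientation; "force": force on the tool from outside, world axes, zero at the start; "moment": the same for the moment, N m; "grip_width": finger opening in m.
Only numpy, scipy, OpenCV 4.12 (cv2) and the standard library are available. Lean on these libraries where they do the work, as an engineer would, in place of code of your own. Each camera call takes 0.05 s, during which the arm holds its last target.

## Working session

There is one attempt and no reset: what is moved stays moved. The work goes in short steps, Python scripts to look and compute and a tool call to move; the robot and the scene stay as the last step left them, time stands still between calls to the robot, and variables do not carry over. Pictures are saved under pics/ and viewed, and the job is handed in when it is done.

Besides the shell and the picture viewer there is one more tool, called after "Call:" as name(argument=value, ...), one argument or row to a line, values as JSON. step_arm: Moves the arm, as the interface text tells. Its arguments: {"type":"object","properties":{"targets":{"type":"array","items":{"type":"array","items":{"type":"number"}}},"gripper":{"type":"number"},"squeeze":{"type":"number"}},"required":["targets"]}

```bash
mkdir -p pics; ls
python3 - <<'E'
from station import get_obs,camera,job
import cv2,numpy as np,pickle
o=get_obs();print(o)
d={}
for n in("scene","top"):
    c=camera(n);d[n]=c;cv2.imwrite(f"pics/{n}0.png",c["pixels"][:,:,::-1]);print(n,c["intrinsics"],c["k1"],c["R"],c["t"])
pickle.dump(d,open("c0.pkl","wb"))
E
```

```text
pics
{'time_s': 0.0, 'qpos': array([-1.20861489e+00,  3.00470004e-01,  1.52156536e+00, -1.30449860e-05,
        1.32072072e+00, -6.65854488e-02]), 'joint_vel': array([ 0.00128486,  0.0008071 , -0.00182256,  0.0001073 ,  0.00060629,
        0.000147  ]), 'tau': array([ 2.11798630e-05, -5.31806839e+01, -3.52738559e+01,  7.08671822e-02,
        2.43711344e-02, -1.22061506e-04]), 'ee_pos': array([ 0.22857062, -0.49996694,  0.20489359]), 'eef_rot': array([-1.57195802e+00,  6.48028596e-05, -2.71282257e+00]), 'force': array([-0.0481012 , -0.40246934, -0.80997275]), 'moment': array([-0.01120449, -0.00849456, -0.01751316]), 'grip_width': 0.09421973191406664}
scene [[436.10486512   0.         272.20960324]
 [  0.         436.10486512 206.54052544]
 [  0.           0.           1.        ]] -0.12814303395663426 [[ 0.57763767  0.81604142 -0.02027626]
 [ 0.53242359 -0.39547378 -0.7484154 ]
 [-0.61875669  0.42151737 -0.66292026]] [-0.34719881 -0.15182999  1.56402671]
top [[534.14313583   0.         287.52483981]
 [  0.         534.14313583 211.36332639]
 [  0.           0.           1.        ]] 0.01147894593512795 [[-0.02345206 -0.99962459 -0.01416612]
 [-0.99229036  0.02500022 -0.1213871 ]
 [ 0.12169568  0.01121012 -0.99250415]] [0.07352529 0.49746197 1.52167686]
```

View pics/scene0.png

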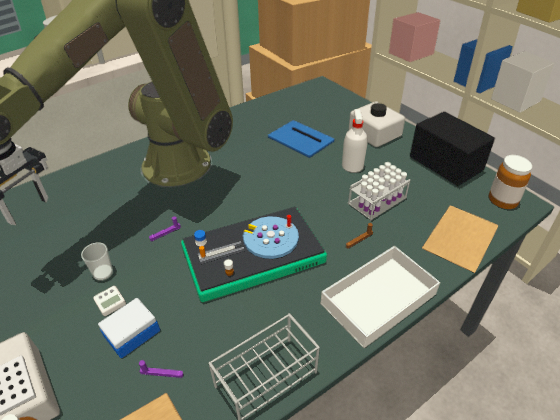

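View pics/top0.png

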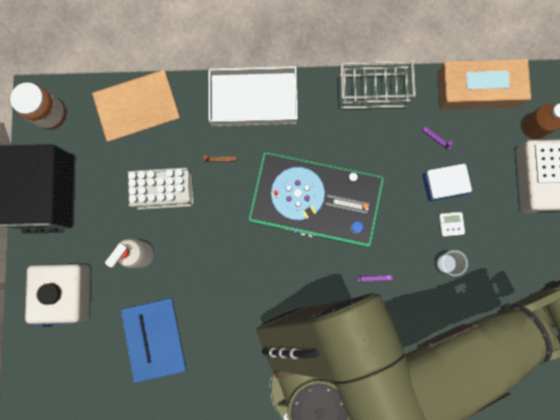

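The scene shows the green station around (255,250), and the top view shows it around (316,198). There are four bar-like objects in the top view: purple at (375,278), purple at (437,137), brown at (220,158), and steel with an orange post in the channel at (350,204). I choose the steel one and will check it in close crops.

Run:
```python
import cv2,pickle,numpy as np
d=pickle.load(open("c0.pkl","rb"))
a=d["top"]["pixels"][145:255,240:390,::-1];b=d["scene"]["pixels"][195:300,175:335,::-1]
cv2.imwrite("pics/ctop.png",cv2.resize(a,None,fx=5,fy=5,interpolation=cv2.INTER_CUBIC))
cv2.imwrite("pics/cscene.png",cv2.resize(b,None,fx=5,fy=5,interpolation=cv2.INTER_CUBIC))
```

```text
(no output)
```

View pics/ctop.png

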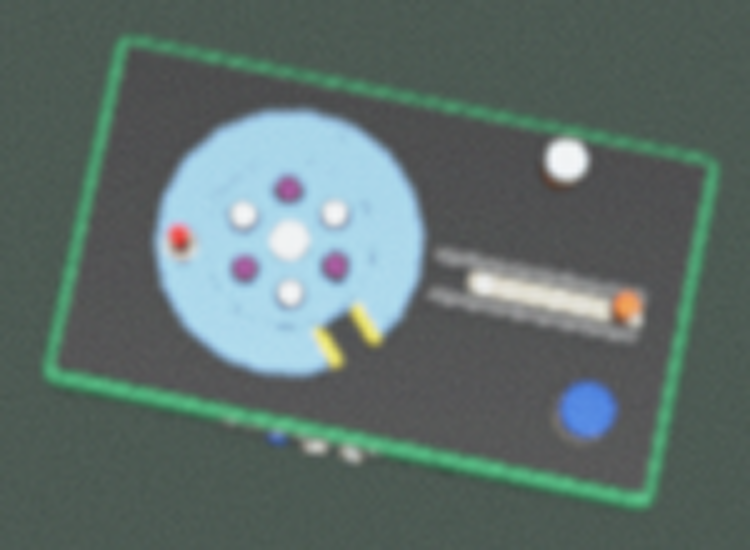

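View pics/cscene.png

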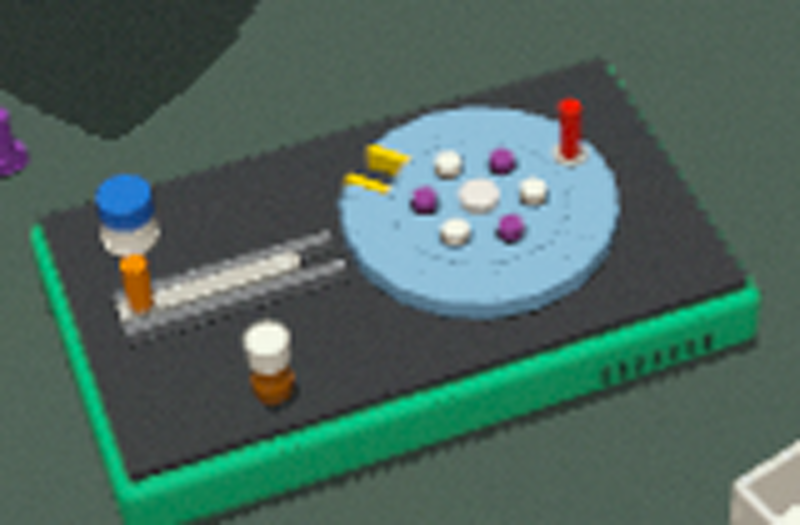

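The crops confirm the bare steel bar with an orange post, lying between the rails. In the top crop the slot is at (348,335), the red peg at (180,238) and the orange post at (627,307). Next I measure from both views.

```bash
cat > h.py <<'E'
import cv2,numpy as np
from scipy.optimize import least_squares
def ray(c,uv):
    K=c["intrinsics"];p=np.array([(uv[0]-K[0,2])/K[0,0],(uv[1]-K[1,2])/K[1,1]]);q=p.copy()
    for _ in range(20): q=p/(1+c["k1"]*(q@q))
    R=np.array(c["R"]);return -R.T@c["t"],R.T@np.array([q[0],q[1],1.])
def plane(c,uv,z):
    o,d=ray(c,uv);return o+d*(z-o[2])/d[2]
def proj(c,X):
    x=np.array(c["R"])@X+c["t"];p=x[:2]/x[2];p=p*(1+c["k1"]*(p@p));K=c["intrinsics"]
    return np.array([K[0,0]*p[0]+K[0,2],K[1,1]*p[1]+K[1,2]])
def tri(c1,u1,c2,u2):
    o1,d1=ray(c1,u1);o2,d2=ray(c2,u2)
    s=np.linalg.lstsq(np.c_[d1,-d2],o2-o1,rcond=None)[0]
    a,b=o1+s[0]*d1,o2+s[1]*d2
    return (a+b)/2,np.linalg.norm(a-b)
def mask(c,lo,hi,roi):
    h=cv2.cvtColor(c["pixels"],cv2.COLOR_RGB2HSV);m=cv2.inRange(h,np.array(lo),np.array(hi))
    z=np.zeros_like(m);x0,y0,x1,y1=roi;z[y0:y1,x0:x1]=m[y0:y1,x0:x1];return z
def blobs(m,mn=3):
    n,l,s,ce=cv2.connectedComponentsWithStats(m)
    return [(int(s[i,4]),ce[i].round(2).tolist(),s[i,:4].tolist()) for i in range(1,n) if s[i,4]>=mn]
E
python3 - <<'E'
import pickle;from h import *
d=pickle.load(open("c0.pkl","rb"));T,S=d["top"],d["scene"]
RT=(240,145,390,255);RS=(175,195,335,300)
for n,lo,hi in(("disc",(90,60,120),(110,160,255)),("red",(0,150,80),(5,255,255)),("orange",(6,150,120),(18,255,255)),("yellow",(22,130,120),(33,255,255)),("blue",(104,165,80),(118,255,255)),("green",(65,120,60),(85,255,255))):
    for nm,c,r in(("T",T,RT),("S",S,RS)):
        m=mask(c,lo,hi,r);print(n,nm,blobs(m,4))
        if n=="disc":
            k=max(cv2.findContours(m,cv2.RETR_EXTERNAL,cv2.CHAIN_APPROX_NONE)[0],key=cv2.contourArea)
            hull=cv2.convexHull(k)[:,0].astype(float)
            P=np.array([plane(c,u,.064)[:2] for u in hull])
            f=least_squares(lambda p:np.hypot(*(P-p[:2]).T)-p[2],[*P.mean(0),.075],loss="soft_l1",f_scale=.001)
            print("circle",f.x,np.std(f.fun))
        if n=="green" and nm=="T":
            ys,xs=np.nonzero(m);rect=cv2.minAreaRect(np.c_[xs,ys].astype(np.float32));print(rect)
            print([plane(c,u,.05).round(4).tolist() for u in cv2.boxPoints(rect)])
E
```

```text
disc T [(1839, [297.32, 191.77], [271, 167, 54, 54]), (73, [357.15, 226.63], [352, 221, 11, 11]), (8, [294.88, 232.12], [294, 231, 3, 3])]
circle [0.54747669 0.03164447 0.0770803 ] 0.00041668881438915634
disc S [(1496, [271.04, 238.01], [243, 216, 56, 43])]
circle [0.54910604 0.03189694 0.07875206] 0.001912957652063535
red T [(5, [275.4, 192.2], [275, 191, 2, 3])]
red S [(41, [288.61, 220.07], [287, 215, 4, 12])]
orange T [(9, [364.11, 205.78], [363, 205, 4, 3])]
orange S [(52, [201.94, 250.92], [199, 246, 7, 11]), (14, [229.07, 271.93], [226, 270, 8, 4])]
yellow T [(5, [312.4, 210.0], [311, 208, 4, 5])]
yellow S [(32, [251.38, 226.31], [248, 224, 9, 6]), (17, [247.76, 231.18], [244, 230, 9, 4])]
blue T []
blue S [(98, [199.4, 234.88], [194, 230, 12, 11])]
green T [(473, [312.75, 218.95], [249, 153, 134, 94])]
((316.0658264160156, 199.19268798828125), (124.1110610961914, 70.89067077636719), 12.094757080078125)
[[0.4722, 0.1752, 0.05], [0.674, 0.129, 0.05], [0.588, -0.2198, 0.05], [0.3894, -0.1687, 0.05]]
green S [(1689, [253.33, 275.72], [181, 240, 146, 60])]
```

Run:
```python
import pickle;from h import *
d=pickle.load(open("c0.pkl","rb"));T,S=d["top"],d["scene"]
t=lambda u,v:(240+(u+.5)/5-.5,145+(v+.5)/5-.5); s=lambda u,v:(175+(u+.5)/5-.5,195+(v+.5)/5-.5)
for n,a,b in(("peg top",(180,233),(570,103)),("post top",(627,305),(134,262)),("slotmouthL",(336,364),(368,152)),("vial cap",(566,160),(268,333)),("pot lid",(587,409),(126,187)),("hub",(289,240),(479,193)),("nose",(473,281),(298,260))):
    X,e=tri(T,t(*a),S,s(*b));print(n,X.round(4),round(e,4))
o=np.array([.548,.0317])
p=plane(T,t(180,238),.095)[:2]-o;print("peg top-only",p,np.hypot(*p),np.degrees(np.arctan2(p[1],p[0])))
p=plane(T,t(627,305),.094)[:2];print("post",p,"yaw",np.degrees(np.arctan2(*(o-p)[::-1]))-90,np.hypot(*(o-p)))
p=plane(T,t(470,280),.06)[:2];print("nose",p,"yaw",np.degrees(np.arctan2(*(o-p)[::-1]))-90,np.hypot(*(o-p)))
for q in((330,348),(366,325)):
  p=plane(T,t(*q),.064)[:2]-o;print("lip",p,np.degrees(np.arctan2(p[1],p[0])))
p=plane(T,t(348,337),.064)[:2]-o;print("slot",p,np.degrees(np.arctan2(p[1],p[0])))
# rails
for q in((440,255),(643,291),(432,294),(636,337)): print("rail",plane(T,t(*q),.06)[:2].round(4))
for q in((566,160),):print("vial",plane(T,t(*q),.092)[:2])
print("pot",plane(T,t(587,409),.085)[:2])
```

```text
peg top [0.548  0.0936 0.1055] 0.0028
post top [ 0.5024 -0.1541  0.0957] 0.0024
slotmouthL [0.4765 0.0067 0.063 ] 0.0
vial cap [ 0.5853 -0.1231  0.0957] 0.003
pot lid [ 0.4456 -0.1297  0.0905] 0.0036
hub [0.5475 0.0325 0.072 ] 0.0019
nose [ 0.5231 -0.0708  0.0626] 0.004
peg top-only [-0.00190955  0.0610803 ] 0.06111014199852237 91.7906490394936
post [ 0.50208663 -0.15537774] yaw -13.789216392720064 0.19262948782888592
nose [ 0.5231601  -0.07115474] yaw -13.577219840136834 0.10581171331156139
lip [-0.06237378 -0.02181285] -160.7246652688843
lip [-0.04972522 -0.04263131] -139.39226545349132
slot [-0.05633834 -0.03220959] -150.24265959271565
rail [ 0.538  -0.0545]
rail [ 0.5143 -0.1694]
rail [ 0.5156 -0.0492]
rail [ 0.488  -0.1643]
vial [ 0.58530059 -0.124843  ]
pot [ 0.44534161 -0.13193917]
```

Station axis is at about (0.548, 0.032) with yaw about -13.7°. The slot points to -150.2°, so the carousel reads about -46.5°. Two-view heights agree with the text: peg top 105 vs 102 mm, post top 96 vs 94 mm. The arm now travels to above the peg with the jaws part open.

Call:
step_arm(
  targets=[
    [-44,0,-34,0,0,0],
    [-44,0,-34,0,0,0],
    [-44,0,-34,0,0,0],
    [-44,0,-34,0,0,0],
    [-44,0,-34,0,0,0],
    [-44,0,-34,0,0,0],
    [-44,0,-34,0,0,0],
    [-44,0,-34,0,0,0],
    [-44,0,-34,0,0,0],
    [-44,0,-34,0,0,0],
    [-44,0,-34,0,0,0],
    [-44,0,-34,0,0,0],
  ],
  gripper=-0.45,
)

```text
time_s: 1.6
ee_pos: [0.5397, 0.0922, 0.2053]
eef_rot: [-1.571, -0.0, -2.713]
force: [1.1, -0.7, -0.5]
grip_width: 0.0257
```

Call:
step_arm(
  targets=[
    [0,0,0,0,-9.4,0],
    [0,0,0,0,-9.4,0],
    [0,0,0,0,-9.4,0],
    [0,0,0,0,-9.4,0],
    [0,0,0,0,-9.4,0],
    [0,0,0,0,-9.4,0],
    [0,0,0,0,-9.4,0],
    [0,0,0,0,0,0],
    [0,0,0,0,0,0],
  ],
)

```text
time_s: 2.72
ee_pos: [0.5392, 0.0904, 0.2053]
eef_rot: [-1.571, -0.0, -1.568]
force: [-0.7, 0.1, -0.9]
grip_width: 0.0258
```

Call:
step_arm(
  targets=[
    [-3,0,9,0,0,0],
    [0,30,0,0,0,0],
    [0,30,0,0,0,0],
    [0,25,0,0,0,0],
    [0,0,0,0,0,0],
    [0,0,0,0,0,0],
  ],
)

```text
time_s: 3.48
ee_pos: [0.5489, 0.0936, 0.1215]
eef_rot: [-1.57, 0.0, -1.565]
force: [-0.4, -1.1, -0.2]
grip_width: 0.0257
```

```bash
cat > look.py <<'E'
import sys,pickle,cv2
from station import camera
k=sys.argv[1];d={}
for n in("scene","top"): d[n]=camera(n)
pickle.dump(d,open(f"c{k}.pkl","wb"))
a=cv2.resize(d["top"]["pixels"][145:255,240:390,::-1],None,fx=5,fy=5,interpolation=cv2.INTER_CUBIC)
b=cv2.resize(d["scene"]["pixels"][175:285,185:335,::-1],None,fx=5,fy=5,interpolation=cv2.INTER_CUBIC)
cv2.imwrite(f"pics/t{k}.png",a);cv2.imwrite(f"pics/s{k}.png",b)
E
python3 look.py 1
```

```text
(no output)
```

View pics/s1.png

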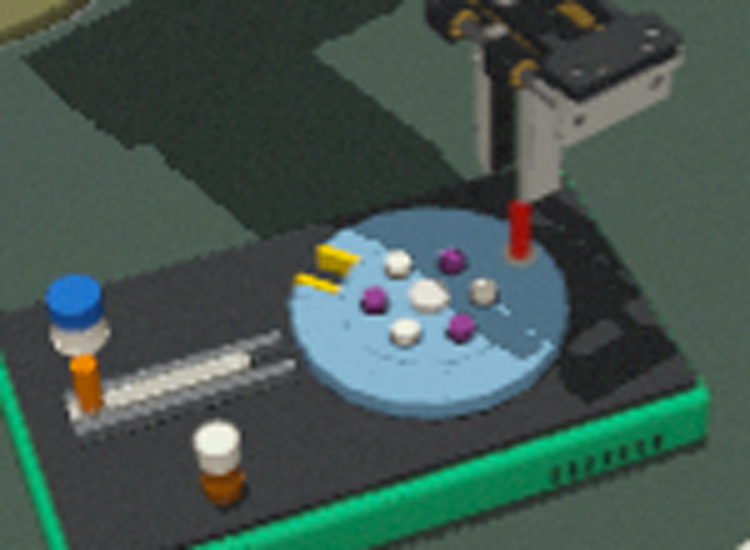

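View pics/t1.png

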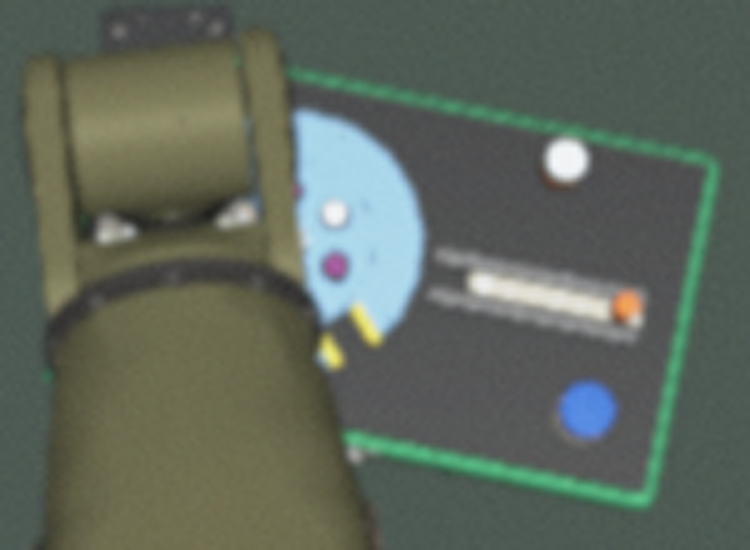

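The peg at (520,230) in the crop sits between the fingertips. I lower the fingers and sweep most of the arc.

Call:
step_arm(
  targets=[
    [0,22,0,0,0,0],
    [0,20,0,0,0,0],
    [0,0,0,0,0,0],
    [0,0,0,0,0,0],
  ],
)

```text
time_s: 4.08
ee_pos: [0.5488, 0.0935, 0.0797]
eef_rot: [-1.569, 0.0, -1.564]
force: [0.7, -0.3, 0.6]
grip_width: 0.0261
```

Call:
step_arm(
  targets=[
    [0,0,-3,0,0,0],
    [0,0,-3,0,0,0],
    [0,0,-2,0,0,0],
    [0.8,0,-5,0,-4.6,0],
    [0.8,0,-5,0,-4.6,0],
    [0.8,0,-5,0,-4.6,0],
    [0.8,0,-5,0,-4.6,0],
    [0.8,0,-5,0,-4.6,0],
    [0.8,0,-5,0,-4.6,0],
    [0,0,0,0,0,0],
    [0,0,0,0,0,0],
  ],
)

```text
time_s: 5.45
ee_pos: [0.5122, 0.0827, 0.0785]
eef_rot: [-1.571, -0.0, -1.084]
force: [0.2, -0.4, -0.5]
grip_width: 0.0256
```

```bash
python3 look.py 2
```

```text
(no output)
```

View pics/s2.png

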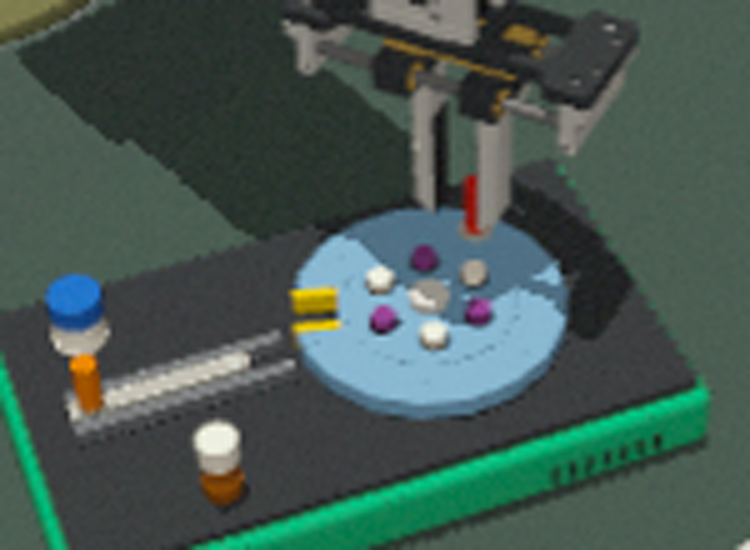

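The disc is turning freely, and the slot is now at (318,312) in the crop. I estimate about 17.7° still to go.

Call:
step_arm(
  targets=[
    [0.8,0,-4.8,0,-4.5,0],
    [0.8,0,-4.8,0,-4.5,0],
    [0.8,0,-4.8,0,-4.5,0],
    [0.6,0,-4.0,0,-3.5,0],
    [0,0,0,0,0,0],
    [0,0,0,0,0,0],
  ],
)

```text
time_s: 6.3
ee_pos: [0.4988, 0.0699, 0.0784]
eef_rot: [-1.571, 0.0, -0.788]
force: [-0.0, 0.5, -0.2]
grip_width: 0.0259
```

```bash
python3 look.py 3
```

```text
(no output)
```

View pics/s3.png

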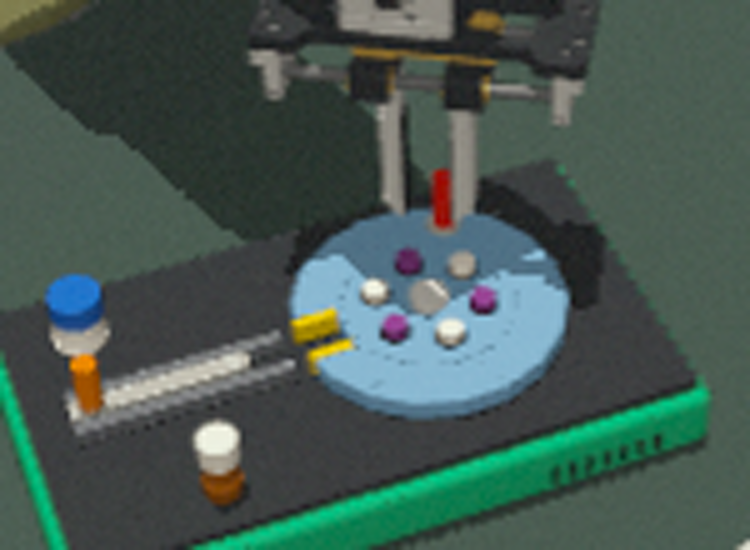

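View pics/t3.png

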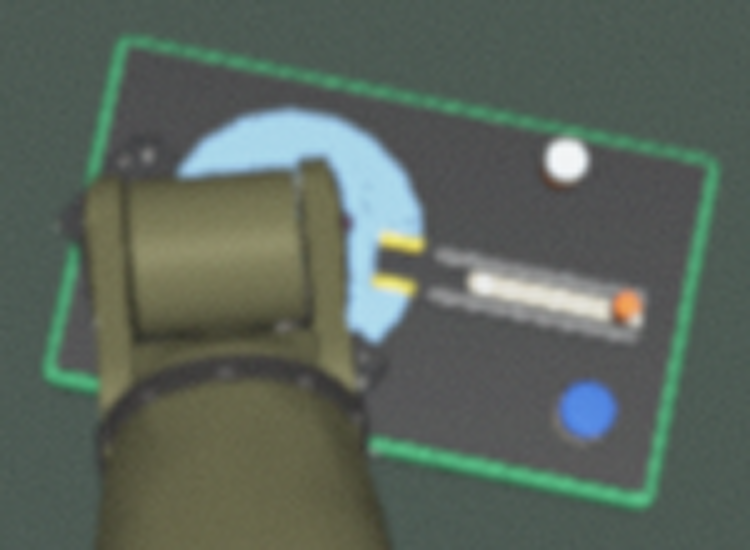

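The top crop shows the slot lips at (402,242) and (396,285), nearly in line with the bar. I now measure the alignment properly.

```bash
cat > slot.py <<'E'
import sys,pickle;from h import *
d=pickle.load(open(f"c{sys.argv[1]}.pkl","rb"));T,S=d["top"],d["scene"]
o=np.array([.5478,.0318])
ang=lambda p:np.degrees(np.arctan2(p[1]-o[1],p[0]-o[0]))
for nm,c,r in(("T",T,(300,180,335,215)),("S",S,(235,220,265,255))):
    h=cv2.cvtColor(c["pixels"],cv2.COLOR_RGB2HSV)
    m=mask(c,(20,90,80),(36,255,255),r);n,l,s,ce=cv2.connectedComponentsWithStats(m)
    h=h.astype(float);ps=[]
    for i in range(1,n):
        if s[i,4]<4: continue
        k=cv2.dilate((l==i).astype(np.uint8),np.ones((3,3)))>0
        w=np.clip(c["pixels"][:,:,:2].min(2)-c["pixels"][:,:,2].astype(float)-15,0,None)*k
        # yellow score
        ys,xs=np.nonzero(w);u=np.array([(xs*w[ys,xs]).sum(),(ys*w[ys,xs]).sum()])/w.sum()
        p=plane(c,u,.064)[:2];ps.append(p);print(nm,u.round(1),p.round(4),round(ang(p),2))
    if len(ps)==2: 
        q=(ps[0]+ps[1])/2;print(" mid",q.round(4),"ang",ang(q).round(2),"gap",np.linalg.norm(ps[0]-ps[1]))
for nm,c,r in(("T",T,(330,190,372,216)),):
    # bar axis: bright steel pixels
    g=c["pixels"].astype(float).min(2);k=np.zeros_like(g);k[r[1]:r[3],r[0]:r[2]]=1
    w=np.clip(g-150,0,None)*k;ys,xs=np.nonzero(w)
    P=np.array([plane(c,(x,y),.062)[:2] for x,y in zip(xs,ys)]);W=w[ys,xs]
    mu=(P*W[:,None]).sum(0)/W.sum();C=((P-mu)*W[:,None]).T@(P-mu);v=np.linalg.eigh(C)[1][:,1];v*=np.sign(v[1])
    print("bar mean",mu.round(4),"yaw",np.degrees(np.arctan2(v[1],v[0]))-90,"line from axis->mean",ang(mu)+90, "offset of axis from bar line mm",1e3*(v[0]*(o-mu)[1]-v[1]*(o-mu)[0]))
E
python3 slot.py 3; python3 slot.py 0
```

```text
T [320.2 193.3] [ 0.5446 -0.0333] -92.83
T [318.7 201.2] [ 0.522  -0.0284] -113.15
 mid [ 0.5333 -0.0309] ang -103.01 gap 0.02305875456651928
S [247.4 239.5] [ 0.524  -0.0265] -112.2
S [250.2 244.7] [ 0.5447 -0.031 ] -92.79
 mid [ 0.5344 -0.0288] ang -102.51 gap 0.021209994848285667
bar mean [ 0.5133 -0.1095] yaw -13.719619530812821 line from axis->mean -13.722055971646327 offset of axis from bar line mm -0.006183651126444312
T [312.6 210. ] [ 0.4972 -0.0104] -140.15
T [305.1 213.2] [0.4886 0.0112] -160.78
 mid [4.929e-01 4.000e-04] ang -150.21 gap 0.023219367704131605
S [251.6 226.2] [0.4871 0.0111] -161.19
S [247.8 231.1] [ 0.4972 -0.0081] -141.77
 mid [0.4921 0.0015] ang -151.45 gap 0.021693573274521455
bar mean [ 0.5133 -0.1094] yaw -13.728245621141141 line from axis->mean -13.721255642488813 offset of axis from bar line mm 0.017734445163973545
```

The slot reads about 1° past the bar line (top -103.0°, scene -102.5°, bar -103.7°). The leading finger will nudge the peg back a little.

Call:
step_arm(
  targets=[
    [0,0,5,0,0,0],
    [0,0,5,0,0,0],
    [0,0,3,0,0,0],
    [0,0,1,0,0,0],
    [0,0,1,0,0,0],
    [0,0,0,0,0,0],
    [0,0,0,0,0,0],
  ],
)

```text
time_s: 7.28
ee_pos: [0.5093, 0.0804, 0.0785]
eef_rot: [-1.571, -0.0, -0.786]
force: [-0.9, -0.0, 0.5]
grip_width: 0.0259
```

```bash
python3 look.py 4; python3 slot.py 4
```

```text
T [320.1 193.8] [ 0.5432 -0.033 ] -94.1
T [318.5 201.6] [ 0.5207 -0.0279] -114.44
 mid [ 0.5319 -0.0304] ang -104.32 gap 0.0230560427517095
S [247.3 239.1] [ 0.5226 -0.0261] -113.53
S [249.9 244.4] [ 0.5432 -0.0312] -94.18
 mid [ 0.5329 -0.0286] ang -103.86 gap 0.021217237236411654
bar mean [ 0.5133 -0.1094] yaw -13.739245551309835 line from axis->mean -13.729253833666789 offset of axis from bar line mm 0.025352762695544928
```

It is now within about 0.4° (means -104.1° vs -103.7°). I centre the fingers off the peg, lift, close them and go to the post's outer side.

Call:
step_arm(
  targets=[
    [0,0,-4,0,0,0],
    [0,0,-3,0,0,0],
    [0,0,0,0,0,0],
    [0,-20,0,0,0,0],
    [0,-40,0,0,0,0],
    [0,-40,0,0,0,0],
    [0,-20,0,0,0,0],
    [0,0,0,0,0,0],
    [0,0,0,0,0,0],
  ],
)

```text
time_s: 8.5
ee_pos: [0.5039, 0.0754, 0.1973]
eef_rot: [-1.572, 0.001, -0.786]
force: [-1.1, -0.7, -0.2]
grip_width: 0.0257
```

Call:
step_arm(
  targets=[
    [0,0,0,0,9.8,0],
    [0,0,0,0,9.8,0],
    [0,0,0,0,9.8,0],
    [0,0,0,0,9.8,0],
    [0,0,0,0,9.8,0],
    [0,0,0,0,9.7,0],
    [0,0,0,0,0,0],
    [0,0,0,0,0,0],
  ],
  gripper=-1,
)

```text
time_s: 9.5
ee_pos: [0.5041, 0.0754, 0.1978]
eef_rot: [-1.572, -0.0, -1.807]
force: [0.5, -0.5, -0.2]
grip_width: 0.0005
```

Call:
step_arm(
  targets=[
    [42.6,0,8.7,0,0,0],
    [42.6,0,8.7,0,0,0],
    [42.6,0,8.7,0,0,0],
    [42.6,0,8.7,0,0,0],
    [42.6,0,8.7,0,0,0],
    [42.6,0,8.7,0,0,0],
    [0,0,0,0,0,0],
    [0,40,0,0,0,0],
    [0,30,0,0,0,0],
    [0,18,0,0,0,0],
    [0,0,0,0,0,0],
    [0,0,0,0,0,0],
  ],
)

```text
time_s: 11.0
ee_pos: [0.4948, -0.185, 0.1113]
eef_rot: [-1.57, -0.0, -1.809]
force: [0.6, 0.7, 0.5]
grip_width: 0.0005
```

```bash
python3 look.py 5; python3 slot.py 5
```

```text
T [320.1 193.8] [ 0.5431 -0.033 ] -94.12
T [318.5 201.7] [ 0.5207 -0.0279] -114.45
 mid [ 0.5319 -0.0304] ang -104.33 gap 0.023036746401463064
S [247.3 239.2] [ 0.5226 -0.0262] -113.46
S [249.9 244.4] [ 0.5432 -0.0312] -94.18
 mid [ 0.5329 -0.0287] ang -103.82 gap 0.02115817874166191
bar mean [ 0.5175 -0.0921] yaw -12.887848909279597 line from axis->mean -13.735276365264639 offset of axis from bar line mm -1.8857149065075427
```

View pics/s5.png

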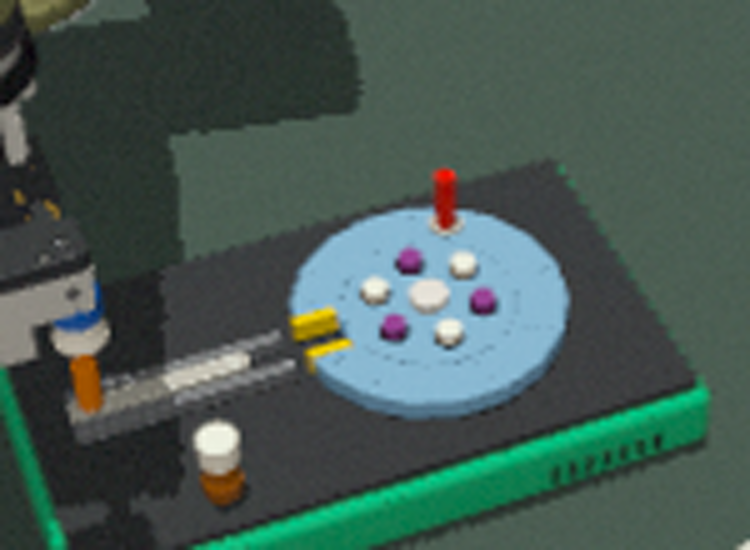

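View pics/t5.png

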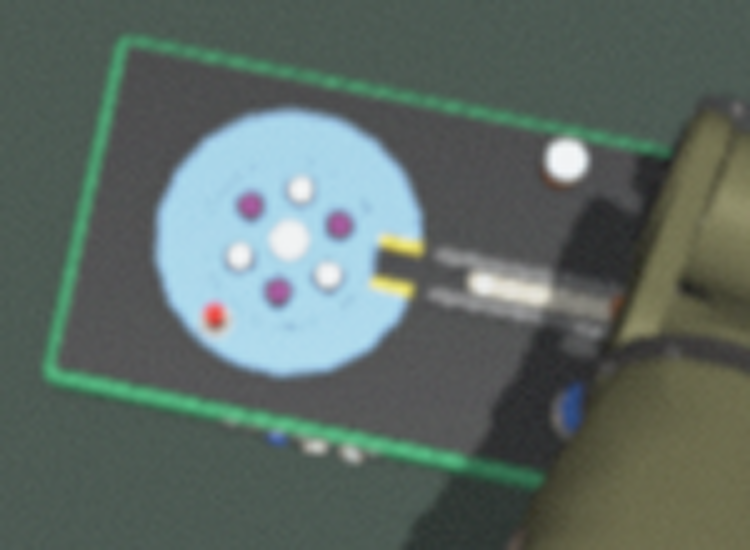

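The slot stands still at -104.3° (top) and -103.8° (scene), and the peg is clear. One wider crop will check the finger and post clearance.

Run:
```python
import pickle,cv2
from h import *
d=pickle.load(open("c5.pkl","rb"));S=d["scene"]
print(proj(S,np.array([.4948,-.185,.1113])),proj(S,np.array([.4948,-.185,.070])))
cv2.imwrite("pics/s5w.png",cv2.resize(S["pixels"][180:290,130:280,::-1],None,fx=5,fy=5,interpolation=cv2.INTER_CUBIC))
```

```text
[188.09511328 246.3139743 ] [190.48033021 257.15492252]
```

View pics/s5w.png

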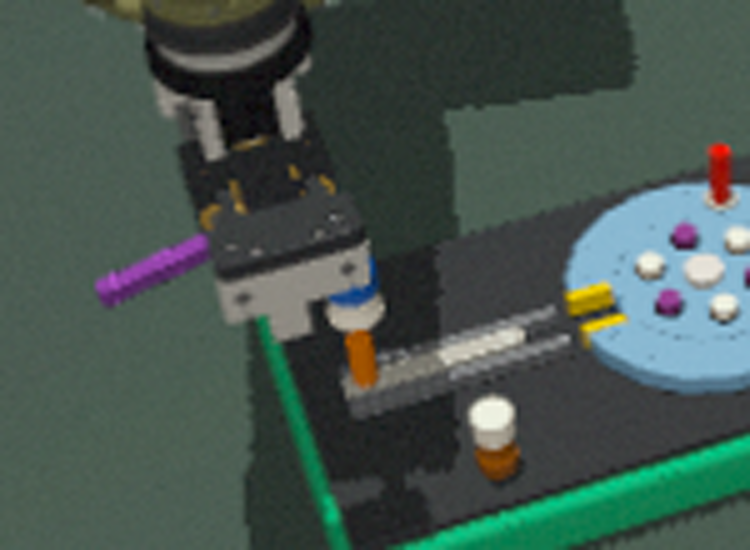

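The finger tip at (290,333) is clear behind the orange post at (360,355). I lower it and push along the channel.

Call:
step_arm(
  targets=[
    [0,20,0,0,0,0],
    [0,20,0,0,0,0],
    [0,0,0,0,0,0],
    [0,0,0,0,0,0],
    [-5,0,0,0,0,0],
    [-5,0,0,0,0,0],
    [-3,0,0,0,0,0],
    [-3,0,0,0,0,0],
    [-3,0,0,0,0,0],
    [-3,0,0,0,0,0],
    [-3,0,0,0,0,0],
    [0,0,0,0,0,0],
  ],
)

```text
time_s: 12.6
ee_pos: [0.5003, -0.1607, 0.0704]
eef_rot: [-1.571, 0.0, -1.81]
force: [-0.4, -0.5, 0.2]
grip_width: 0.0004
```

Call:
step_arm(
  targets=[
    [-3,0,0,0,0,0],
    [-3,0,0,0,0,0],
    [-3,0,0,0,0,0],
    [-3,0,0,0,0,0],
    [-3,0,0,0,0,0],
    [-3,0,0,0,0,0],
    [-3,0,0,0,0,0],
    [0,0,0,0,0,0],
    [0,0,0,0,0,0],
  ],
)

```text
time_s: 13.72
ee_pos: [0.5053, -0.1405, 0.0704]
eef_rot: [-1.571, 0.0, -1.81]
force: [-0.3, -0.0, 0.3]
grip_width: 0.0007
```

```bash
python3 look.py 6; python3 slot.py 6
```

```text
T [320.  193.8] [ 0.5432 -0.0329] -94.09
T [318.5 201.7] [ 0.5207 -0.0279] -114.44
 mid [ 0.5319 -0.0304] ang -104.32 gap 0.023048985655417263
S [247.3 239.1] [ 0.5226 -0.026 ] -113.56
S [249.9 244.4] [ 0.5432 -0.0312] -94.18
 mid [ 0.5329 -0.0286] ang -103.87 gap 0.021235802507474727
bar mean [ 0.5252 -0.0663] yaw -39.398509092337186 line from axis->mean -12.969183955457964 offset of axis from bar line mm 44.79818265442653
```

View pics/s6.png

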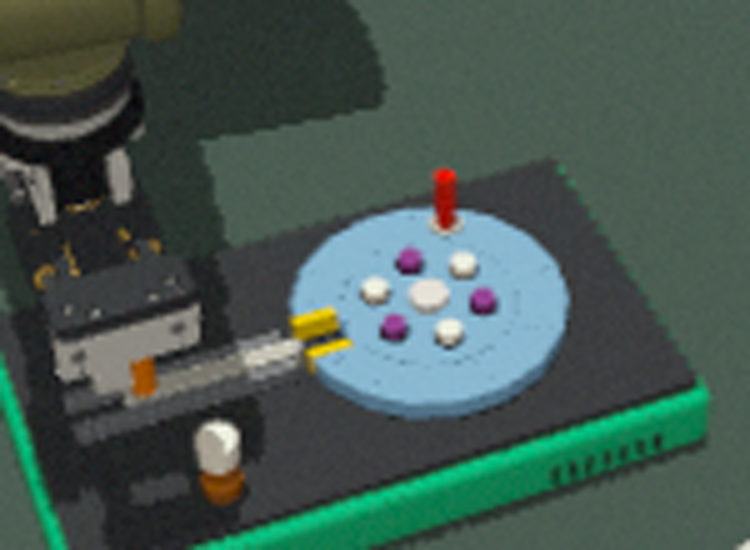

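The bar is moving cleanly, and its nose at (297,348) is at the slot mouth. I carry on pushing, then creep to the stop.

Call:
step_arm(
  targets=[
    [-3,0,0,0,0,0],
    [-3,0,0,0,0,0],
    [-3,0,0,0,0,0],
    [-3,0,0,0,0,0],
    [-3,0,0,0,0,0],
    [-3,0,0,0,0,0],
    [-2,0,0,0,0,0],
    [-1,0,0,0,0,0],
    [0,0,0,0,0,0],
    [0,0,0,0,0,0],
  ],
)

```text
time_s: 15.08
ee_pos: [0.5103, -0.1201, 0.0704]
eef_rot: [-1.571, 0.0, -1.811]
force: [0.2, -1.1, 0.4]
grip_width: 0.0004
```

Call:
step_arm(
  targets=[
    [-1,0,0,0,0,0],
    [-1,0,0,0,0,0],
    [0,0,0,0,0,0],
  ],
)

```text
time_s: 15.45
ee_pos: [0.5107, -0.1181, 0.0704]
eef_rot: [-1.571, 0.0, -1.81]
force: [-0.1, 0.1, 0.4]
grip_width: 0.0003
```

Call:
step_arm(
  targets=[
    [-1,0,0,0,0,0],
    [0,0,0,0,0,0],
  ],
)

```text
time_s: 15.7
ee_pos: [0.511, -0.1172, 0.0704]
eef_rot: [-1.571, 0.0, -1.81]
force: [-0.5, -0.9, -0.4]
grip_width: 0.0003
```

Call:
step_arm(
  targets=[
    [-1,0,0,0,0,0],
    [0,0,0,0,0,0],
  ],
)

```text
time_s: 15.95
ee_pos: [0.5112, -0.1162, 0.0705]
eef_rot: [-1.571, 0.0, -1.81]
force: [0.1, 0.3, -0.3]
grip_width: 0.0004
```

Call:
step_arm(
  targets=[
    [-0.5,0,0,0,0,0],
    [0,0,0,0,0,0],
  ],
)

```text
time_s: 16.2
ee_pos: [0.5113, -0.1158, 0.0704]
eef_rot: [-1.571, 0.0, -1.81]
force: [-0.9, 0.3, 0.4]
grip_width: 0.0005
```

Call:
step_arm(
  targets=[
    [-1,0,0,0,0,0],
    [0,0,0,0,0,0],
  ],
)

```text
time_s: 16.45
ee_pos: [0.5115, -0.1153, 0.0705]
eef_rot: [-1.571, -0.001, -1.81]
force: [-1.3, -4.6, 0.2]
grip_width: 0.0006
```

Call:
step_arm(
  targets=[
    [-1,0,0,0,0,0],
    [0,0,0,0,0,0],
  ],
)

```text
time_s: 16.7
ee_pos: [0.5117, -0.1151, 0.0707]
eef_rot: [-1.57, -0.002, -1.81]
force: [-2.3, -11.0, 1.8]
grip_width: 0.0003
```

```bash
python3 look.py 7; python3 slot.py 7|head -6
```

```text
T [320.1 193.6] [ 0.5436 -0.0331] -93.71
T [318.5 201.7] [ 0.5206 -0.0278] -114.55
 mid [ 0.5321 -0.0304] ang -104.18 gap 0.02362405679069731
S [247.2 238.8] [ 0.5212 -0.0256] -114.88
S [249.9 244.4] [ 0.5434 -0.0313] -93.96
 mid [ 0.5323 -0.0284] ang -104.43 gap 0.022957520416777004Traceback (most recent call last):
    m, n = a.shape[-2:]
    ^^^^
ValueError: not enough values to unpack (expected 2, got 1)

During handling of the above exception, another exception occurred:

Traceback (most recent call last):
  File "slot.py", line 23, in <module>
    mu=(P*W[:,None]).sum(0)/W.sum();C=((P-mu)*W[:,None]).T@(P-mu);v=np.linalg.eigh(C)[1][:,1];v*=np.sign(v[1])
                                                                    ~~~~~~~~~~~~~~^^^
numpy.linalg.LinAlgError: 1-dimensional array given. Array must be at least two-dimensional
```

View pics/s7.png

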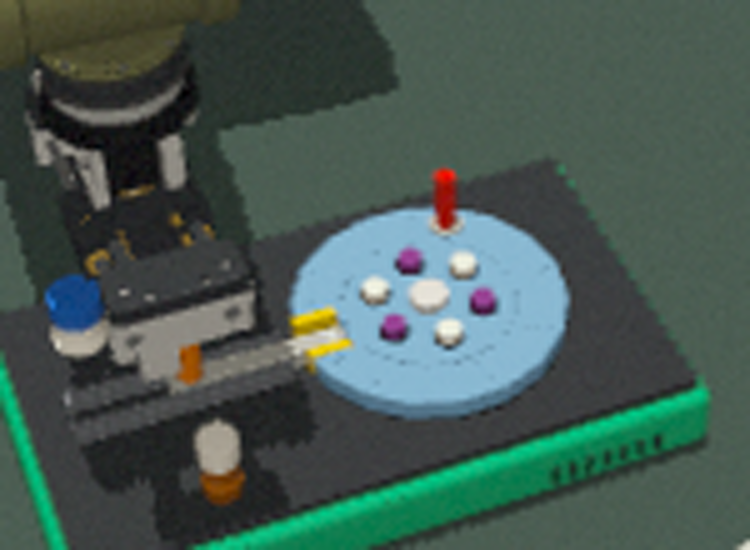

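View pics/t7.png

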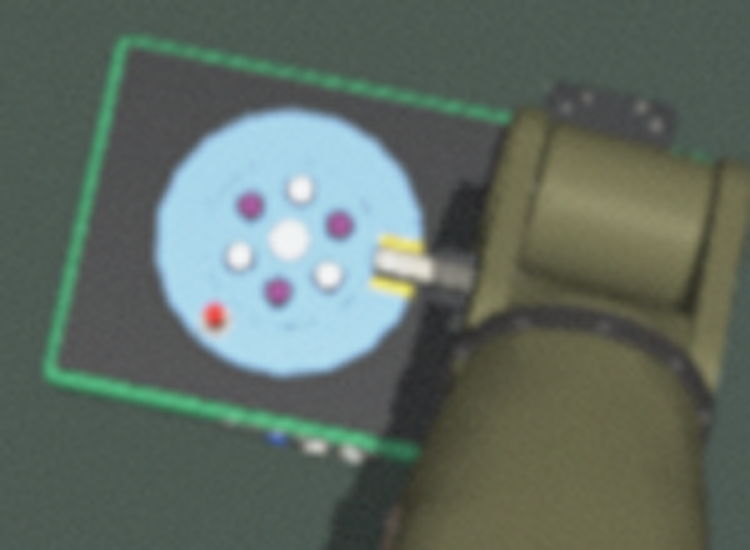

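The nose at (376,262) in the top crop meets the slot bottom. Force rises to 11 N with almost no further travel, so the bar is home. I back off, lift and move clear.

Call:
step_arm(
  targets=[
    [3,0,0,0,0,0],
    [6,0,0,0,0,0],
    [8,0,0,0,0,0],
    [0,0,0,0,0,0],
    [0,-20,0,0,0,0],
    [0,-40,0,0,0,0],
    [0,-40,0,0,0,0],
    [0,-40,0,0,0,0],
    [0,0,0,0,0,0],
  ],
)

```text
time_s: 17.92
ee_pos: [0.5088, -0.1306, 0.2133]
eef_rot: [-1.566, -0.0, -1.81]
force: [-0.2, 0.3, -0.6]
grip_width: 0.0003
```

Call:
step_arm(
  targets=[
    [40,0,0,0,0,0],
    [40,0,0,0,0,0],
    [40,0,0,0,0,0],
    [40,0,-10,0,0,0],
    [40,0,-20,0,0,0],
    [40,0,-20,0,0,0],
    [30,0,-20,0,0,0],
    [0,0,0,0,0,0],
    [0,0,0,0,0,0],
  ],
)

```text
time_s: 19.05
ee_pos: [0.3759, -0.3755, 0.2097]
eef_rot: [-1.571, 0.001, -1.81]
force: [-0.4, 1.5, 0.5]
grip_width: 0.0006
```

```bash
python3 look.py 8; python3 slot.py 8|head -6
python3 - <<'E'
import pickle;from h import *
import cv2
d=pickle.load(open("c8.pkl","rb"));
cv2.imwrite("pics/top8.png",d["top"]["pixels"][:,:,::-1])
E
```

```text
T [320.1 193.6] [ 0.5436 -0.0332] -93.68
T [318.5 201.7] [ 0.5206 -0.0278] -114.54
 mid [ 0.5321 -0.0305] ang -104.14 gap 0.023653963055339983
S [247.2 238.7] [ 0.5212 -0.0256] -114.9
S [249.9 244.4] [ 0.5434 -0.0313] -93.97
 mid [ 0.5323 -0.0284] ang -104.44 gap 0.022966384264189066
```

View pics/s8.png

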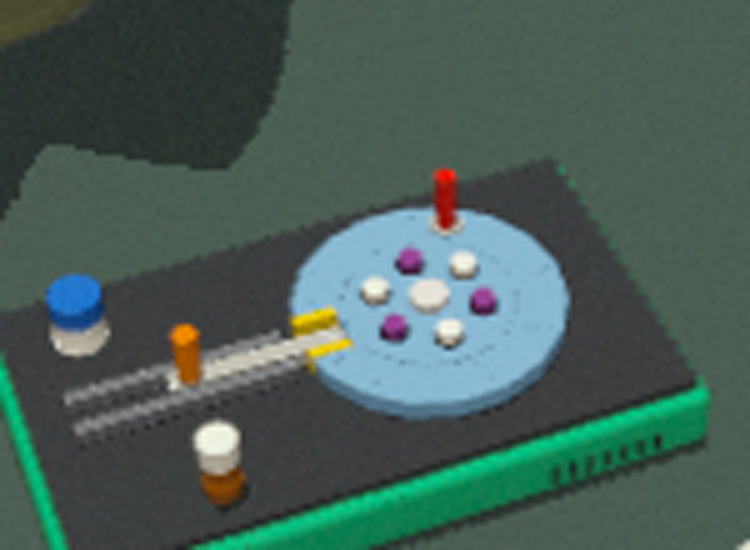

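View pics/t8.png

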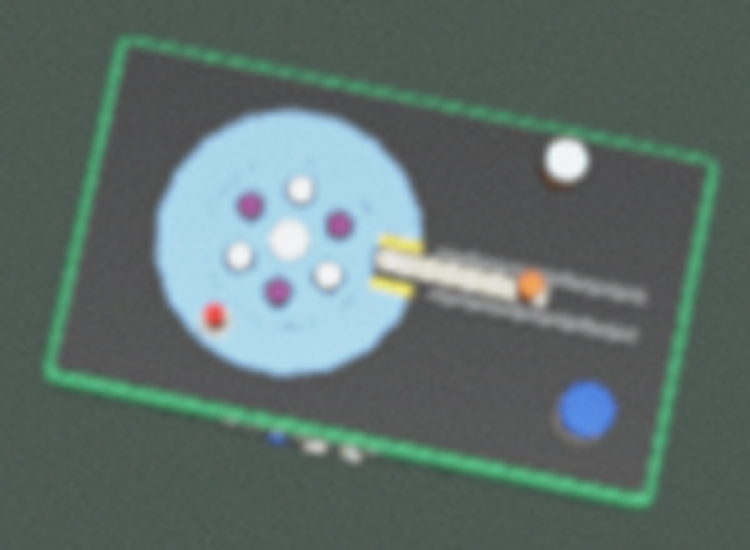

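View pics/top8.png

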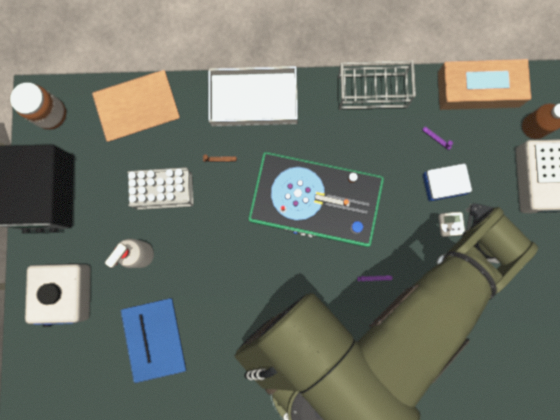

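The bar sits in the slot, with its post at (531,284) in the top crop and the vial, pot and peg in place. One last number for the post, then I hand in.

Run:
```python
import pickle;from h import *
d=pickle.load(open("c8.pkl","rb"));T,S=d["top"],d["scene"]
t=(240+531.5/5-.5,145+284.5/5-.5);s=(185+185.5/5-.5,175+332.5/5-.5)
X,e=tri(T,t,S,s);o=np.array([.5478,.0318]);print("post top",X,e,np.hypot(*(X[:2]-o)))
p=plane(T,t,.094)[:2];print(np.hypot(*(p-o)))
n=plane(T,(240+377.5/5-.5,145+260/5-.5),.06)[:2];print("nose",np.hypot(*(n-o)))
from station import job
print(job.hand_in())
```

```text
post top [ 0.51549056 -0.10099795  0.09651817] 0.00269214895249288 0.13667185345514823
0.13814747673281835
nose 0.051550706709388674
the job is handed in; nothing more can be done
None
```

The carousel is locked and the job is handed in at about 19 s of the 51 s allowed. I turned the red peg anticlockwise by about 46° with the fingertips straddling it, then nudged it back about 1° to centre the slot. Next I pushed the steel bar by its orange post until the force rose to about 11 N with almost no further travel. Then I backed off, lifted and moved clear.

| Final check | Measured | Expected |
|---|---|---|
| Slot direction | -104.1° (top), -104.4° (scene) | -103.7° (bar line) |
| Post distance from axis | 137–138 mm | 138 mm |
| Nose distance from axis | about 51.5 mm | 50 mm |
| Post top height (bar still down in its channel) | about 96.5 mm | 94 mm |

- **Small disagreements:** the nose distance and post height are both 1.5–2.5 mm over. The post top already read about 96 mm before I touched anything, and the calibration is only good to about 2 mm, so I did not correct for either.
- **Bystanders:** in the last pictures the vial, pot, rack, spray bottle, tip box and look-alike bars stand where they were. The arm partly hid the timer and almost wholly hid the beaker, so those two were not checked as well; the arm passed well above both.

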